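# Lower the cutter on the spindle arbor

### The arm

A 6-joint arm with a two-finger parallel gripper is mounted at the origin on a cart in front of the work surface, level with it; the furniture and walls round the work are solid. World frame = base frame: x ahead of the robot, y to its left, z up, the work surface at z = 0. Lengths are in m, angles in rad, forces in N, time in s.
With the tool pointing down it reaches from about 0.375 to 0.9 m from the base axis. Payload 3.1 kg.
Tool frame: the origin (TCP) lies at the very end of the fingers, on their centre line; the grasp point (between the pads) lies 19 mm behind it; z points along the fingers, y is the line along which they close (so a half turn about z gives the same grasp; the last joint's range is limited). The gripper opens to 85 mm and grips with 20 to 120 N. Pads are 22 mm wide; open, the fingers measure 114 mm over their backs; the gripper's body (76 mm by 85 mm) begins 54 mm behind the grasp point. The pads swing forward as they close: fully open they stand 13 mm farther back than shut.
Start: joints at [1.077, 0.527, 1.433, -0, 1.181, -0.178], TCP at [0.194, 0.594, 0.231] pointing down, gripper open.
Joint ranges: [-3.08, 3.08], [-0.75, 2.2], [0.22, 2.44], [-1.43, 4.57], [0, 2.65], [-2.85, 2.85]. Speed limits (rad/s): [2.79, 2.79, 3.14, 3.14, 3.14, 3.14].

### API

Orientations are given as [roll, pitch, yaw] about the fixed x, y, z axes, in that order (R = Rz(yaw) Ry(pitch) Rx(roll)).
In Python, from rig import ctrl gives the robot as it stands.
- The arm moves only by the tool play_rows, never from a script. Its argument "steps" is one flat list of numbers, 5 for each row, row after row: the shift along the world's x, y, z in cm, then the turn about the world's z in rad, then the opening, from 0 (shut) to 1 (fully open). In form: [x, y, z, turn, jaw, x, y, z, turn, jaw, ...]. A call has 1 to 20 rows; each row shifts and turns the commanded pose from where the row before left it; what a row does not reach is not made up. A row lasts 1/12 s, in which the tool goes at most 41.7 mm and 7.16 degrees, less where a joint would pass 70% of its speed; a pose out of reach is approached as far as the arm can. A call with a gripper value outside its range is refused whole. The fingers move at their own pace and stop on an object; "newtons" is the grip in N (left out, the last holds). Time passes only in rows, so rows that do not move let the fingers close. It gives the time, the measured TCP pose, the force, the opening and the grip force at its end, in the units of the state.
- ctrl.read_state(): the state, without advancing time (a new reading comes with each control period).
- ctrl.read_camera(name): name is "scene" or "top" or "wrist"; returns a dict with "color" (420x560x3 uint8, red, green, blue), "depth" (420x560 float32, m along the optical axis (not along the pixel's ray), 0 where there is no reading), "fx", "fy", "cx", "cy" (pixels), "eye" and "rotation" of the camera in the world; the wrist camera has in their place "mount" (4x4, takes a point from camera to tool coordinates, whose origin is the TCP and whose axes are the flange's). Camera axes: x right, y down, z forward; pixel columns grow to the right and rows downward; lengths in m; the calibration is good to about 2 mm. The wrist camera is an equidistant fisheye: a pixel r from the principal point sees the ray r / f radians off the axis. A picture is of the moment at which its call begins: read the wrist's pose just before it.
- ctrl.finish_job(): hands the job in; it is judged then, once.
Trained networks look in a picture, given as the dict that the camera call returned (one of the last four; its "shot" number tells which), for a name from the list of things; names that differ only in an ending like _2 or _b are one class to them, and where a whole thing is asked for, a point or a joint stands for the part that bears it (a point fixed in the world has none). Each returns a list of dicts, best first, with "p" (0 to 1); they miss things now and then, are a little off and sometimes report something else, mostly with a low value. They report only what shows in the picture. A call takes as long as a camera call. They do not tell look-alikes from the thing itself.
- ctrl.boxes_of(query, picture): "location" ([x, y, z] in m, in the coordinates of the camera as it stood for that picture, good to about 4 mm: the middle of the surface that is visible of it).
- ctrl.trace(query, picture): "pixels" (420x560 bool, what is visible of it).
- ctrl.mark_of(query, picture): "location" ([x, y, z] in m, in the coordinates of the camera as it stood for that picture, good to about 4 mm: a listed point, or the origin of a listed thing).
The state is a dict: "t": time; "q": joint angles; "qd": joint speeds; "joint_torque": joint torques, N m; "eef_pos": TCP position; "tcp_rot": TCP orientation; "force": force on the tool from outside, world axes, zero at the start; "wrist_torque": the same for the moment, N m; "opening": finger opening in m; "grasp_force": force on a finger pad.
Only numpy, scipy, OpenCV 4.12 (cv2) and the standard library are available. Lean on these libraries where they do the work, as an engineer would, in place of code of your own. Each camera call takes 0.05 s, during which the arm holds its last target. There are 200 camera calls.

### The job

The next moulding needs the cutter lower on the arbor of the setting stand. Swap the two spacer rings by way of a free spot: the thin one from the beech peg goes to the bottom of the arbor, and the thick one that is on the arbor now goes onto the peg. Then build up on the thin ring, first the guide bearing, then the cutter block, all sitting flat; never let the cutter drop, and leave the setting gauge undisturbed.

Things in the scene. Friction and masses are not known exactly. Their poses are not given: they have to be found in the camera images.
- arbor_stand: Fixed setting stand: round grey flange 104 mm across with four bolts, on it a collar 45 mm across whose top face, the seat of the lowest ring, is 30 mm above the table, and above the seat a vertical steel arbor 23 mm in diameter that ends 72 mm above the table in a rounded nose 11 mm long. Origin at the centre of the flange's underside, on the table and on the arbor's axis; z up.
- ring_peg: Fixed storage peg: beech block 92 x 92 x 18 mm with a round shoulder 40 mm across whose top face, the ring's seat, is 24 mm above the table, and above the seat an upright wooden dowel 22 mm in diameter that ends 52 mm above the table in a rounded tip 10 mm long. Origin at the centre of the block's underside, on the table and on the dowel's axis; z up.
- bench_pad: Fixed black ribbed rubber pad 120 x 120 mm, its top 4 mm above the table, empty at the start: a clean free spot to put a part down on. Origin at the centre of its underside; z up.
- thick_ring: Loose ground steel spacer ring, outside diameter 60 mm, bore 28 mm, 20 mm thick, about 0.14 kg; at the start it lies on the seat of the arbor stand with the arbor through it (another ring, 30 mm thick, on the table beside the setting gauge is not part of the job). Origin at the centre of its underside, z along its axis.
- thin_ring: Loose ground steel spacer ring, outside diameter 50 mm, bore 28 mm, 10 mm thick, about 0.07 kg; at the start it lies on the seat of the ring peg. Origin at the centre of its underside, z along its axis.
- guide_bearing: Loose guide bearing: a steel ring of outside diameter 62 mm, bore 28 mm, 16 mm thick, with a red seal round its bore, about 0.19 kg; at the start it lies flat on the table. Origin at the centre of its underside, z along its axis.
- cutter_block: Loose aluminium cutter block, 70 x 70 mm between its slightly bowed flat sides and 78 mm over the cut-off corners, 34 mm high (36 with its screws), bore 28 mm, 0.45 to 0.8 kg; it stands flat on the table at the start. Origin at the centre of its underside, z along its bore; x and y run square to its flat sides: grasp it along x or y.
- setting_gauge: Loose bystander, to be left alone: alloy bridge gauge 42 x 120 mm, bridge 45 mm high with an upright thin rod to 95 mm, standing on the table towards the machine's fence. Origin at the centre of its underside; its y runs along the 120 mm length.
Things that resemble listed ones, but are neither listed nor needed, are in the scene too. What is shaped like the guide_bearing but blue is not meant.

How it is judged:
By the outcome, as a careful person would: the job done as asked, in the order asked, and still so for the second after the job is handed in, with the robot touching nothing.
It also fails if it takes over 120 s, if anything falls off the work surface, if the arm or the gripper's body presses on something with over 40 N, if the wrist force passes 120 N, or if a joint passes its speed limit or range.

## Working session

There is one attempt and no reset: what is moved stays moved. The work goes in short steps, Python scripts to look and compute and a tool call to move; the robot and the scene stay as the last step left them, time stands still between calls to the robot, and variables do not carry over. Pictures are saved under pics/ and viewed, at most 14 in all, crops included, and the job is handed in when it is done.

Besides the shell and the picture viewer there is one more tool, called after ">>>" by a JSON object that holds its "name" and its "arguments". play_rows: Moves the arm, as the interface text tells. Its arguments: {"type":"object","properties":{"steps":{"type":"array"},"newtons":{"type":"number"}},"required":["steps"]}

```bash
mkdir -p pics; ls
cat > h.py <<'E'
import numpy as np, cv2
from rig import ctrl
NAMES=["arbor_stand","ring_peg","bench_pad","thick_ring","thin_ring","guide_bearing","cutter_block","setting_gauge"]
def cam(n):
    c=ctrl.read_camera(n); return c
def save(c,f,s=1): cv2.imwrite('pics/'+f,cv2.cvtColor(c["color"],cv2.COLOR_RGB2BGR))
def w(c,p): return np.asarray(c["rotation"])@np.asarray(p)+np.asarray(c["eye"])
def px(c,p): return [round(c["cx"]+c["fx"]*p[0]/p[2]),round(c["cy"]+c["fy"]*p[1]/p[2])]
def cloud(c):
    v,u=np.mgrid[:420,:560]; d=c["depth"]
    P=np.stack([(u-c["cx"])/c["fx"]*d,(v-c["cy"])/c["fy"]*d,d],-1)
    return P@np.asarray(c["rotation"]).T+np.asarray(c["eye"])
E
python3 - <<'E'
from h import *
np.set_printoptions(precision=4,suppress=True)
print(ctrl.read_state())
for n in ["scene","top"]:
    c=cam(n); save(c,n+"0.png"); print(n,c["eye"],c["fx"])
    for k in NAMES:
        for f in ("mark_of",):
            for r in getattr(ctrl,f)(k,c)[:3]: print(k,round(r["p"],2),w(c,r["location"]),px(c,r["location"]))
E
```

```text
pics
{'t': 0.0, 'q': array([ 1.0765,  0.5285,  1.4339, -0.    ,  1.1814, -0.1785]), 'qd': array([ 0.0004,  0.0019, -0.0003,  0.0011, -0.0008, -0.0006]), 'joint_torque': array([  0.0008, -44.2347, -17.8028,  -0.0002,   0.0087,  -0.    ]), 'eef_pos': array([0.1937, 0.5935, 0.2303]), 'tcp_rot': array([-3.1395, -0.0004,  2.8258]), 'force': array([ 0.3857,  0.1858, -0.7349]), 'wrist_torque': array([-0.0173,  0.0128, -0.019 ]), 'grasp_force': 0.0, 'opening': 0.085433505143721}
scene [ 0.1262 -0.5737  0.6184] 415.1155891164624
arbor_stand 0.96 [-0.2568 -0.9566  0.2355] [243, 244]
arbor_stand 0.44 [-0.7056 -1.4055 -0.2134] [319, 210]
ring_peg 0.62 [-0.4601 -1.16    0.0321] [317, 342]
bench_pad 0.77 [-0.3757 -1.0755  0.1166] [255, 195]
thick_ring 0.62 [-0.2411 -0.941   0.2511] [242, 232]
thin_ring 0.58 [-0.4454 -1.1452  0.0469] [316, 334]
guide_bearing 0.66 [-0.2466 -0.9464  0.2457] [227, 175]
guide_bearing 0.62 [ 0.0347 -0.6651  0.527 ] [181, 177]
cutter_block 0.88 [-0.6041 -1.3039 -0.1118] [321, 258]
setting_gauge 0.91 [-0.7123 -1.4122 -0.2201] [320, 211]
top [0.4609 0.0094 0.9285] 384.66645496394966
arbor_stand 0.55 [-0.9722 -1.4237 -0.5046] [274, 244]
ring_peg 0.81 [-1.8466 -2.2981 -1.3791] [392, 256]
bench_pad 0.62 [-0.6127 -1.0643 -0.1452] [224, 197]
thick_ring 0.79 [-0.9126 -1.3641 -0.4451] [273, 243]
thin_ring 0.82 [-1.8111 -2.2627 -1.3436] [395, 256]
guide_bearing 0.97 [-0.0354 -0.4869  0.4322] [146, 246]
guide_bearing 0.61 [-0.2343 -0.6859  0.2332] [173, 205]
cutter_block 0.75 [-1.4108 -1.8624 -0.9433] [330, 200]
setting_gauge 0.74 [-1.0103 -1.4618 -0.5427] [275, 159]
```

```bash
sed -i 's/np.asarray(c\["rotation"\])/RR(c)/g' h.py
cat >> h.py <<'E'
from scipy.spatial.transform import Rotation as Ro
def RR(c):
    r=np.asarray(c["rotation"]); return r if r.shape==(3,3) else Ro.from_euler("xyz",r).as_matrix()
E
python3 - <<'E'
from h import *
np.set_printoptions(precision=4,suppress=True)
for n in ["scene","top"]:
    c=cam(n); print(n,c["rotation"],RR(c)[:,2])
    np.savez(n+".npz",P=cloud(c),col=c["color"])
    for k in NAMES:
        for r in ctrl.mark_of(k,c)[:3]: print(k,round(r["p"],2),w(c,r["location"]),px(c,r["location"]))
E
```

```text
scene [-2.2414 -0.0126 -0.6464] [ 0.4781  0.6207 -0.6214]
arbor_stand 0.6 [ 0.4615  0.0023 -0.0007] [245, 243]
ring_peg 0.93 [ 0.4262 -0.2767  0.001 ] [315, 340]
ring_peg 0.5 [ 0.5596 -0.1303  0.0012] [319, 258]
bench_pad 0.64 [0.5763 0.1272 0.0016] [256, 196]
thick_ring 0.62 [0.4561 0.0036 0.0318] [241, 232]
thin_ring 0.92 [ 0.4279 -0.2772  0.0203] [317, 333]
guide_bearing 0.88 [ 0.4594  0.3089 -0.0013] [181, 179]
guide_bearing 0.69 [ 0.5627  0.2487 -0.0003] [226, 176]
cutter_block 0.85 [ 0.5615 -0.1304 -0.0039] [319, 259]
setting_gauge 0.72 [ 0.6691 -0.0038 -0.0039] [319, 210]
top [-3.0543 -0.0168 -1.5865] [ 0.0869 -0.0181 -0.9961]
arbor_stand 0.68 [ 0.4584  0.004  -0.0031] [274, 244]
ring_peg 0.72 [ 0.4272 -0.279  -0.0023] [392, 255]
bench_pad 0.7 [0.5728 0.123  0.0045] [224, 197]
bench_pad 0.63 [ 0.4253 -0.2783  0.0195] [394, 256]
bench_pad 0.38 [ 0.4254 -0.2779 -0.0041] [391, 256]
thick_ring 0.65 [0.4626 0.0028 0.0305] [275, 242]
thick_ring 0.53 [ 0.6666 -0.0054  0.0017] [277, 159]
thin_ring 0.58 [ 0.4306 -0.2792  0.0222] [395, 254]
thin_ring 0.33 [ 0.5631 -0.1379 -0.0011] [332, 200]
guide_bearing 0.82 [ 0.5599  0.2464 -0.0032] [174, 204]
guide_bearing 0.74 [0.4605 0.31   0.0002] [146, 245]
guide_bearing 0.5 [ 0.4261 -0.2776 -0.002 ] [391, 256]
cutter_block 0.76 [ 0.562  -0.1344  0.0027] [331, 200]
cutter_block 0.62 [ 0.427  -0.2803 -0.0007] [392, 255]
setting_gauge 0.77 [ 0.6649 -0.0044 -0.0006] [276, 160]
```

View pics/scene0.png

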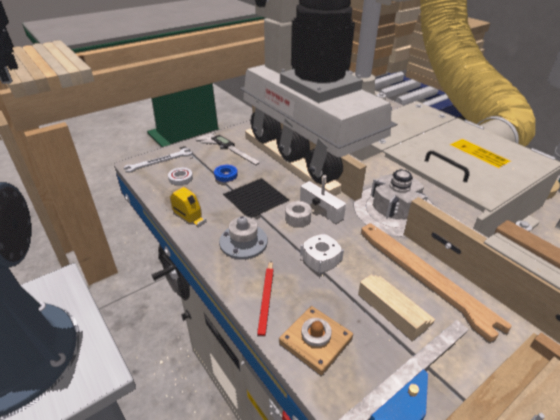

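View pics/top0.png

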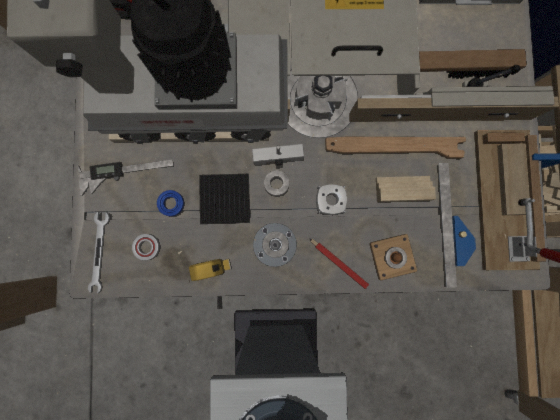

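Run:
```python
from h import *
from scipy.optimize import least_squares
np.set_printoptions(precision=4,suppress=True)
D={n:np.load(n+".npz") for n in("scene","top")}
spec=dict(thick=((.460,.003),.030,.043,.053),thin=((.428,-.278),.025,.030,.037),bearing=((.46,.31),.031,.011,.020),cutter=((.562,-.133),.039,.028,.038),arbor=((.46,.003),.0115,.062,.078),dowel=((.428,-.278),.011,.042,.058),flange=((.46,.003),.052,.006,.022))
for k,(c0,r,z0,z1) in spec.items():
  for n in D:
    P=D[n]["P"].reshape(-1,3); m=(np.hypot(P[:,0]-c0[0],P[:,1]-c0[1])<r+.012)&(P[:,2]>z0)&(P[:,2]<z1)
    Q=P[m]; 
    if len(Q)<8: print(k,n,len(Q)); continue
    (cx,cy),rr=cv2.minEnclosingCircle(Q[:,:2].astype(np.float32))
    print(k,n,len(Q),"mec",round(cx,4),round(cy,4),round(rr,4),"mean",Q.mean(0),"med z",np.median(Q[:,2]), cv2.minAreaRect((Q[:,:2]*1000).astype(np.float32)) if k=="cutter" else "")
# height map of surroundings from both
P=np.concatenate([D[n]["P"].reshape(-1,3) for n in D])
xs=np.arange(.40,.76,.03); ys=np.arange(.42,-.36,-.04)
print("y",ys)
for x in xs:
  print(round(x,2),[int(1000*max(P[(abs(P[:,0]-x)<.015)&(abs(P[:,1]-y)<.02)][:,2],default=-1)) for y in ys])
```

```text
thick scene 359 mec 0.4601 0.0019 0.0315 mean [ 0.4559 -0.0032  0.0484] med z 0.04868151070886684 
thick top 395 mec 0.459 0.0024 0.0299 mean [0.4588 0.002  0.0499] med z 0.04993296479570786 
thin scene 410 mec 0.4244 -0.2776 0.0256 mean [ 0.4224 -0.2796  0.0326] med z 0.03262023023531574 
thin top 242 mec 0.4237 -0.2776 0.0253 mean [ 0.4237 -0.2775  0.0335] med z 0.03354697894354358 
bearing scene 235 mec 0.4576 0.3073 0.0343 mean [0.4572 0.306  0.0149] med z 0.014961256473346118 
bearing top 428 mec 0.4576 0.3081 0.0312 mean [0.458  0.3079 0.0157] med z 0.01582103670754209 
cutter scene 669 mec 0.5626 -0.1331 0.0436 mean [ 0.5615 -0.1345  0.0326] med z 0.032830810229807716 ((563.2279663085938, -132.72398376464844), (69.91983032226562, 70.33699035644531), 82.95956420898438)
cutter top 649 mec 0.5621 -0.1316 0.044 mean [ 0.5624 -0.132   0.0338] med z 0.03386648878423759 ((563.2206420898438, -132.05075073242188), (68.63884735107422, 68.73931884765625), 85.45858001708984)
arbor scene 63 mec 0.4587 0.0022 0.0105 mean [0.4574 0.0003 0.0673] med z 0.06733806238537698 
arbor top 77 mec 0.4
[... 848 characters left out ...]
 18, 6, 4, 5, 4, 5, 13, 53, 54, 11, 4, 5, 4, 3, 4, 19, 5]
0.52 [11, 10, 4, 4, 18, 16, 8, 8, 8, 7, 12, 12, 3, 36, 37, 33, 3, 4, 4, 3]
0.55 [12, 7, 5, 41, 20, 19, 8, 8, 10, 8, 4, 4, 5, 37, 38, 37, 5, 39, 39, 39]
0.58 [9, 4, 4, 17, 20, 19, 9, 9, 8, 7, 32, 33, 4, 38, 38, 37, 5, 39, 39, 39]
0.61 [14, 10, 4, 4, 11, 5, 8, 8, 7, 7, 34, 33, 3, 35, 35, 23, 5, 28, 27, 26]
0.64 [15, 15, 9, 9, 9, 5, 6, 8, 8, 46, 46, 45, 4, 3, 4, 3, 4, 4, 5, 4]
0.67 [12, 13, 7, 10, 9, 4, 7, 4, 4, 49, 48, 97, 48, 4, 21, 20, 23, 23, 21, 21]
0.7 [5, 219, 226, 423, 420, 266, 379, 404, 374, 266, 226, 227, 47, 4, 22, 22, 22, 23, 22, 21]
0.73 [4, 28, 448, 450, 451, 448, 441, 441, 441, 266, 228, 226, 5, 3, 16, 18, 17, 16, 16, 14]
```

>>> {"name": "play_rows", "arguments": {"steps": [1.33,-2.96,-0.4,0.0158,1,1.33,-2.96,-0.4,0.0158,1,1.33,-2.96,-0.4,0.0158,1,1.33,-2.96,-0.4,0.0158,1,1.33,-2.96,-0.4,0.0158,1,1.33,-2.96,-0.4,0.0158,1,1.33,-2.96,-0.4,0.0158,1,1.33,-2.96,-0.4,0.0158,1,1.33,-2.96,-0.4,0.0158,1,1.33,-2.96,-0.4,0.0158,1,1.33,-2.96,-0.4,0.0158,1,1.33,-2.96,-0.4,0.0158,1,1.33,-2.96,-0.4,0.0158,1,1.33,-2.96,-0.4,0.0158,1,1.33,-2.96,-0.4,0.0158,1,1.33,-2.96,-0.4,0.0158,1,1.33,-2.96,-0.4,0.0158,1,1.33,-2.96,-0.4,0.0158,1,1.33,-2.96,-0.4,0.0158,1,0,0,0,0,1], "newtons": 40}}

```text
t: 3.47
eef_pos: [0.4512, 0.0268, 0.1553]
tcp_rot: [-3.139, 0.005, 3.121]
force: [0.4, 0.5, -0.6]
opening: 0.0853
grasp_force: 0.0
```

```bash
cat >> h.py <<'E'
def tool(s=None):
    s=s or ctrl.read_state(); T=np.eye(4); T[:3,:3]=Ro.from_euler("xyz",s["tcp_rot"]).as_matrix(); T[:3,3]=s["eef_pos"]; return T
def wrist():
    T=tool(); c=ctrl.read_camera("wrist"); M=T@np.asarray(c["mount"]); c["T"]=M; return c
def ww(c,p): return (c["T"]@np.r_[p,1])[:3]
def wcloud(c):
    v,u=np.mgrid[:420,:560]; x=(u-c["cx"])/c["fx"]; y=(v-c["cy"])/c["fy"]; th=np.hypot(x,y)+1e-9
    k=np.tan(th)/th; d=c["depth"]; P=np.stack([x*k*d,y*k*d,d],-1)
    return P@c["T"][:3,:3].T+c["T"][:3,3]
def mec(P,c0,r,z0,z1,mg=.01):
    P=P.reshape(-1,3); Q=P[(np.hypot(P[:,0]-c0[0],P[:,1]-c0[1])<r+mg)&(P[:,2]>z0)&(P[:,2]<z1)]
    if len(Q)<8: return len(Q)
    (a,b),rr=cv2.minEnclosingCircle(Q[:,:2].astype(np.float32)); return len(Q),round(a,4),round(b,4),round(rr,4),"zmed",round(float(np.median(Q[:,2])),4)
E
python3 - <<'E'
from h import *
np.set_printoptions(precision=4,suppress=True)
s=ctrl.read_state();print(s["eef_pos"],s["tcp_rot"])
c=wrist(); save(c,"w1.png"); print(c["mount"],c["fx"],c["cx"],c["cy"])
for k in ("thick_ring","arbor_stand"):
    for r in ctrl.mark_of(k,c)[:2]: print(k,r["p"],ww(c,r["location"]))
P=wcloud(c)
print(mec(P,(.459,.002),.030,.046,.054), mec(P,(.458,.003),.0115,.062,.078),mec(P,(.458,.003),.052,.006,.02))
s=ctrl.read_state();print(s["eef_pos"],s["tcp_rot"])
E
```

```text
[0.4512 0.0268 0.1553] [-3.1394  0.0055  3.1213]
[[-0.0003 -0.9648 -0.263   0.0667]
 [ 1.     -0.0003  0.0002  0.0014]
 [-0.0002 -0.263   0.9648 -0.1433]
 [ 0.      0.      0.      1.    ]] 325.19226210127806 280.1761898123135 215.24557151046824
thick_ring 0.78 [0.4549 0.0046 0.0312]
thick_ring 0.21 [ 0.4221 -0.2759  0.031 ]
arbor_stand 0.88 [0.4614 0.0037 0.0016]
(3183, 0.4594, 0.004, 0.0304, 'zmed', 0.0505) (661, 0.4585, 0.0054, 0.0115, 'zmed', 0.0696) (5134, 0.4585, 0.0057, 0.0526, 'zmed', 0.0117)
[0.4464 0.0317 0.1553] [ 3.1412 -0.0009  3.1246]
```

View pics/w1.png

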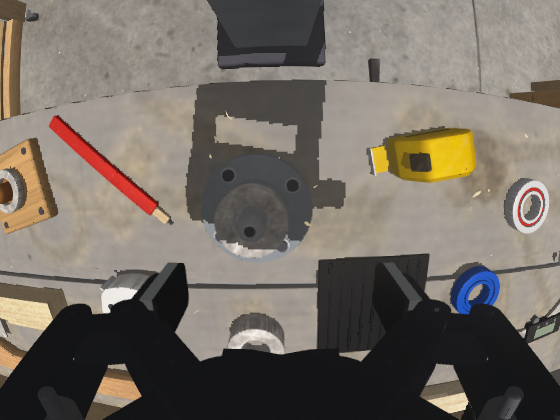

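>>> {"name": "play_rows", "arguments": {"steps": [0.65,-1.45,0,0.017,1,0.6,-1.45,0,0,1,0,0,0,0,1,0,0,-1.5,0,1,0,0,-2,0,1,0,0,-2,0,1,0,0,-2,0,1,0,0,-2,0,1,0,0,-2,0,1,0,0,-1,0,1,0,0,-1,0,1,0,0,0,0,1,0,0,0,0,1], "newtons": 40}}

```text
t: 4.7
eef_pos: [0.4587, 0.0036, 0.0203]
tcp_rot: [3.141, -0.001, -3.139]
force: [-0.3, -0.8, 0.6]
opening: 0.0855
grasp_force: 0.0
```

>>> {"name": "play_rows", "arguments": {"steps": [0,0,0,0,0.6,0,0,0,0,0.6,0,0,0,0,0.4,0,0,0,0,0.4,0,0,0,0,0.4,0,0,0,0,0.4,0,0,0,0,0.4,0,0,0,0,0.4], "newtons": 40}}

```text
t: 5.37
eef_pos: [0.4598, 0.0027, 0.0212]
tcp_rot: [-3.141, 0.002, -3.14]
force: [-0.4, 0.7, 8.0]
opening: 0.0583
grasp_force: 42.1
```

>>> {"name": "play_rows", "arguments": {"steps": [0,0,0.5,0,0.4,0,0,1,0,0.4,0,0,1.5,0,0.4,0,0,2,0,0.4,0,0,2,0,0.4,0,0,2,0,0.4,0,0,0,0,0.4,0,0,0,0,0.4,0,0,0,0,0.4]}}

```text
t: 6.12
eef_pos: [0.4588, 0.0027, 0.1102]
tcp_rot: [3.142, -0.0, -3.14]
force: [-0.3, 0.7, -1.3]
opening: 0.0584
grasp_force: 43.7
```

Run:
```python
from h import *
np.set_printoptions(precision=4,suppress=True)
s=ctrl.read_state();print(s["eef_pos"],s["tcp_rot"],s["force"],s["opening"],s["grasp_force"])
T=tool(); c=wrist(); save(c,"w2.png"); P=wcloud(c)
L=(P.reshape(-1,3)-T[:3,3])@T[:3,:3]; ok=c["depth"].ravel()>0
for lo,hi in((-.06,-.028),(.028,.06)):
    m=ok&(L[:,1]>lo)&(L[:,1]<hi)&(abs(L[:,0])<.014)&(L[:,2]>-.06)&(L[:,2]<.03); print(m.sum(),np.percentile(L[m,2],[50,90,98,100]) if m.sum() else "")
m=ok&(np.hypot(L[:,0],L[:,1])<.04)&(L[:,2]>-.04)&(L[:,2]<.02)
print("ring top z(tool) hist",np.histogram(L[m,2],12)); 
print("mec",mec(P,s["eef_pos"][:2],.03,s["eef_pos"][2]+.02,s["eef_pos"][2]+.035,.002))
print("arbor",mec(P,(.458,.003),.0115,.055,.078))
```

```text
[0.4588 0.0027 0.1102] [ 3.1415 -0.0005 -3.1403] [-0.2711  0.7356 -1.2573] 0.05843186491484763 43.714356422424316
3205 [-0.0536 -0.0248 -0.0137 -0.0085]
3922 [-0.0502 -0.0255 -0.0134 -0.0079]
ring top z(tool) hist (array([ 282,  286,  274, 3612, 7757,  631,  594,  550,  513,  515,  463,
        110]), array([-0.04  , -0.0373, -0.0346, -0.032 , -0.0293, -0.0266, -0.0239,
       -0.0213, -0.0186, -0.0159, -0.0132, -0.0106, -0.0079]))
mec (12603, 0.4576, 0.0031, 0.032, 'zmed', 0.1391)
arbor 0
```

View pics/w2.png

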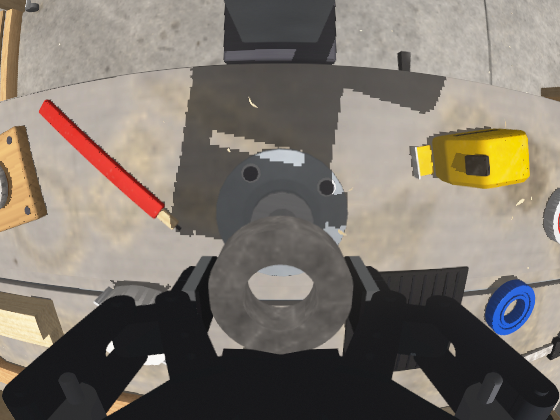

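>>> {"name": "play_rows", "arguments": {"steps": [1,1.2,0,0,0.4,2,2,0,0,0.4,2,2,0,0,0.4,2,2,0,0,0.4,2,2,0,0,0.4,1.6,2,0,0,0.4,0,0,-1.5,0,0.4,0,0,-2,0,0.4,0,0,-2,0,0.4,0,0,-2,0,0.4,0,0,-1.5,0,0.4,0,0,-1,0,0.4,0,0,-0.5,0,0.4,0,0,-0.3,0,0.4,0,0,-0.2,0,0.4,0,0,-0.2,0,0.4,0,0,0,0,0.4]}}

```text
t: 7.58
eef_pos: [0.5659, 0.1147, -0.0005]
tcp_rot: [-3.142, 0.002, -3.14]
force: [-0.7, 0.0, -1.7]
opening: 0.0582
grasp_force: 44.2
```

>>> {"name": "play_rows", "arguments": {"steps": [0,0,-0.1,0,0.4,0,0,-0.1,0,0.4,0,0,0,0,0.4,0,0,0,0,0.4]}}

```text
t: 7.92
eef_pos: [0.5659, 0.1147, -0.0006]
tcp_rot: [-3.142, 0.002, -3.14]
force: [-4.2, -0.7, 15.1]
opening: 0.0584
grasp_force: 52.5
```

>>> {"name": "play_rows", "arguments": {"steps": [0,0,0.2,0,0.4,0,0,0,0,0.75,0,0,0,0,0.8,0,0,0,0,1,0,0,0,0,1,0,0,0,0,1,0,0,1,0,1,0,0,2,0,1,0,0,3,0,1,0,0,3,0,1,0,0,3,0,1,0,0,0,0,1,0,0,0,0,1]}}

```text
t: 9.0
eef_pos: [0.5667, 0.1148, 0.1208]
tcp_rot: [3.142, 0.005, -3.14]
force: [0.3, 0.1, 0.3]
opening: 0.0854
grasp_force: 0.0
```

Run:
```python
from h import *
s=ctrl.read_state();print(s["eef_pos"],s["tcp_rot"],s["force"])
c=wrist(); P=wcloud(c); save(c,"w3.png")
print("ring top",mec(P,(.566,.115),.03,.018,.04),"pad",np.median(P[(abs(P[...,0]-.566)<.055)&(abs(P[...,1]-.115)<.055)&(P[...,2]<.013)][:,2]))
Q=P.reshape(-1,3);Q=Q[(np.hypot(Q[:,0]-.566,Q[:,1]-.115)<.032)&(Q[:,2]>.015)&(Q[:,2]<.04)]
A=np.c_[Q[:,:2]-[.566,.115],np.ones(len(Q))];print("plane",np.linalg.lstsq(A,Q[:,2],rcond=None)[0])
c=cam("top");P=cloud(c);print("arbor",mec(P,(.458,.003),.0115,.060,.078),"seat",mec(P,(.458,.003),.0225,.024,.036),"thick",mec(P,(.566,.115),.03,.018,.04))
```

```text
[0.5667374  0.11476572 0.12082765] [ 3.14158822  0.00519713 -3.14005039] [0.29942403 0.14369272 0.32399993]
ring top (3585, 0.5662, 0.1163, 0.0303, 'zmed', 0.0247) pad 0.004788456678025715
plane [4.53295502e-03 5.87929542e-06 2.44071843e-02]
arbor (80, 0.4583, 0.0034, 0.0112, 'zmed', 0.0691) seat (215, 0.4584, 0.0038, 0.0226, 'zmed', 0.0301) thick (36, 0.5568, 0.0906, 0.0151, 'zmed', 0.0244)
```

>>> {"name": "play_rows", "arguments": {"steps": [-0.6,-1.6,0,0,1,-1.2,-3.3,0,0,1,-1.2,-3.3,0,0,1,-1.2,-3.3,0,0,1,-1.2,-3.3,0,0,1,-1.2,-3.3,0,0,1,-1.2,-3.3,0,0,1,-1.2,-3.3,0,0,1,-1.2,-3.3,0,0,1,-1.2,-3.3,0,0,1,-1.2,-3.3,0,0,1,-1.2,-3.3,0,0,1,-0.4,-1.3,0,0,1,0,0,0,0,1,0,0,0,0,1,0,0,0,0,1]}}

```text
t: 10.43
eef_pos: [0.4227, -0.2754, 0.1175]
tcp_rot: [3.139, -0.002, -3.14]
force: [-0.4, -0.1, 0.9]
opening: 0.0857
grasp_force: 0.0
```

Run:
```python
from h import *
s=ctrl.read_state();print(s["eef_pos"],s["tcp_rot"],s["force"])
c=wrist(); P=wcloud(c)
print("ring",mec(P,(.424,-.278),.025,.030,.038),"dowel",mec(P,(.4245,-.278),.011,.041,.058))
print("block",np.median(P[(abs(P[...,0]-.4245)<.055)&(abs(P[...,1]+.278)<.055)&(P[...,2]<.024)&(P[...,2]>.013)][:,2]))
```

```text
[ 0.42273634 -0.27540049  0.11745795] [ 3.13886389e+00 -2.04637410e-03 -3.13960709e+00] [-0.37461532 -0.05036228  0.8690538 ]
ring (2405, 0.4243, -0.2764, 0.0252, 'zmed', 0.0346) dowel (715, 0.4249, -0.2763, 0.011, 'zmed', 0.0491)
block 0.018660910295368566
```

>>> {"name": "play_rows", "arguments": {"steps": [0.15,-0.15,-1,0,1,0,0,-2,0,1,0,0,-2,0,1,0,0,-2,0,1,0,0,-1.5,0,1,0,0,-0.8,0,1,0,0,-0.4,0,1,0,0,0,0,1,0,0,0,0,1,0,0,0,0,1]}}

```text
t: 11.32
eef_pos: [0.4253, -0.279, 0.022]
tcp_rot: [-3.14, 0.001, -3.14]
force: [0.1, 0.4, 0.1]
opening: 0.0854
grasp_force: 0.0
```

>>> {"name": "play_rows", "arguments": {"steps": [-0.1,0.2,-0.1,0,1,0,0,0,0,0.6,0,0,0,0,0.6,0,0,0,0,0.5,0,0,0,0,0.4,0,0,0,0,0.4,0,0,0,0,0.4,0,0,0,0,0.4,0,0,0,0,0.4,0,0,0,0,0.4], "newtons": 40}}

```text
t: 12.15
eef_pos: [0.4239, -0.2769, 0.0211]
tcp_rot: [-3.141, 0.001, -3.141]
force: [-0.6, 1.2, 5.8]
opening: 0.0479
grasp_force: 40.2
```

>>> {"name": "play_rows", "arguments": {"steps": [0,0,0.5,0,0.4,0,0,1,0,0.4,0,0,2,0,0.4,0,0,2,0,0.4,0,0,2,0,0.4,0,0,1.5,0,0.4,0.2,1,0,0,0.4,0.35,3,0,0,0.4,0.35,3,0,0,0.4,0.4,3,0,0,0.4,0.4,3,0,0,0.4,0.4,3,0,0,0.4,0.4,3,0,0,0.4,0.4,3,0,0,0.4,0.3,3,0,0,0.4,0.25,2,0,0,0.4,0,1,0,0,0.4,0,0,0,0,0.4,0,0,0,0,0.4,0,0,0,0,0.4]}}

```text
t: 13.82
eef_pos: [0.4583, 0.0024, 0.1102]
tcp_rot: [-3.141, -0.0, -3.141]
force: [-0.3, -0.0, -0.6]
opening: 0.0473
grasp_force: 41.4
```

```bash
cat >> h.py <<'E'
def held(c,T,z0,z1,r):
    """held ring's top plane and outer x extents in tool frame"""
    L=(wcloud(c).reshape(-1,3)-T[:3,3])@T[:3,:3]; L=L[(c["depth"].ravel()>0)&(L[:,2]>z0)&(L[:,2]<z1)&(np.hypot(L[:,0],L[:,1])<r+.008)]
    for k in range(3):
        A=np.c_[L[:,:2],np.ones(len(L))]; co=np.linalg.lstsq(A,L[:,2],rcond=None)[0]; L=L[abs(A@co-L[:,2])<.003]
    M=L[abs(L[:,1])<r-.009]
    # circle edges: fit outer far edges in x per y bin
    o=[]
    for y in np.arange(-r+.01,r-.01,.002):
        q=M[abs(M[:,1]-y)<.001][:,0]
        if len(q)>5: o.append((q.min()+q.max())/2)
    print("plane",co,"n",len(L),"xmid",np.median(o),"x range",M[:,0].min(),M[:,0].max())
E
python3 - <<'E'
from h import *
np.set_printoptions(precision=4,suppress=True)
s=ctrl.read_state();print(s["eef_pos"],s["tcp_rot"],s["force"])
T=tool();c=wrist();save(c,"w4.png")
held(c,T,-.03,-.008,.025)
c=cam("top");save(c,"t4.png")
P=cloud(c);print(mec(P,(.4585,.0035),.025,.115,.135,.004))
E
```

```text
[0.4583 0.0024 0.1102] [-3.1413 -0.     -3.1408] [-0.2748 -0.0093 -0.5514]
plane [-0.0052 -0.0144 -0.0132] n 5645 xmid 0.00013413043063715754 x range -0.02500476739993305 0.025160897706649685
0
```

View pics/w4.png

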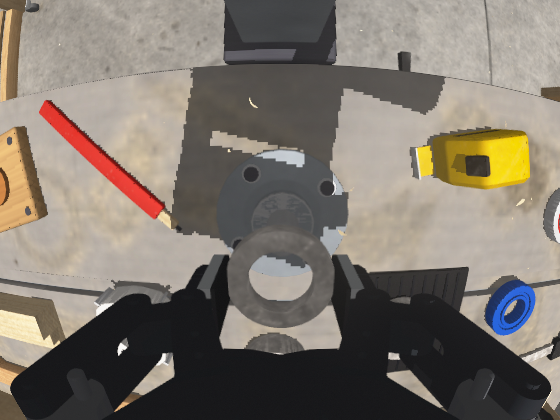

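>>> {"name": "play_rows", "arguments": {"steps": [0,0.12,-0.7,0,0.4,0,0,-1.5,0,0.4,0,0,-1.5,0,0.4,0,0,-0.7,0,0.4,0,0,-0.5,0,0.4,0,0,-0.5,0,0.4,0,0,-0.5,0,0.4,0,0,0,0,0.4]}}

```text
t: 14.58
eef_pos: [0.4581, 0.0043, 0.0507]
tcp_rot: [3.141, -0.001, -3.14]
force: [-0.9, 0.5, -1.1]
opening: 0.0476
grasp_force: 41.4
```

Below the nose with no contact; continue down.

>>> {"name": "play_rows", "arguments": {"steps": [0,0,-0.5,0,0.4,0,0,-0.5,0,0.4,0,0,-0.5,0,0.4,0,0,-0.5,0,0.4,0,0,-0.3,0,0.4,0,0,0,0,0.4,0,0,0,0,0.4]}}

```text
t: 15.17
eef_pos: [0.4582, 0.0044, 0.0281]
tcp_rot: [3.141, -0.0, -3.14]
force: [-0.4, -0.1, 0.3]
opening: 0.0477
grasp_force: 41.4
```

>>> {"name": "play_rows", "arguments": {"steps": [0,0,-0.15,0,0.4,0,0,0,0,0.4,0,0,0,0,0.4]}}

```text
t: 15.42
eef_pos: [0.4583, 0.0044, 0.0272]
tcp_rot: [-3.141, 0.001, -3.14]
force: [-0.0, 0.9, 3.9]
opening: 0.0477
grasp_force: 41.7
```

>>> {"name": "play_rows", "arguments": {"steps": [0,0,0,0,0.65,0,0,0,0,0.7,0,0,0,0,0.8,0,0,0,0,1,0,0,0,0,1,0,0,0,0,1,0,0,1,0,1,0,0,2,0,1,0,0,3,0,1,0,0,3,0,1,1,1.2,0,0,1,2,2,0,0,1,2,2,0,0,1,2,2,0,0,1,2,2,0,0,1,1.8,2,0,0,1,0,0,0,0,1,0,0,0,0,1,0,0,0,0,1]}}

```text
t: 17.0
eef_pos: [0.5651, 0.1163, 0.1169]
tcp_rot: [-3.141, -0.002, -3.14]
force: [-0.1, 0.6, 0.2]
opening: 0.0853
grasp_force: 0.0
```

Run:
```python
from h import *
s=ctrl.read_state();print(s["eef_pos"],s["tcp_rot"],s["force"])
c=wrist(); P=wcloud(c)
print("thick",mec(P,(.566,.116),.03,.018,.03))
c=cam("top");P=cloud(c);save(c,"t5.png")
print("thin",mec(P,(.458,.0036),.025,.036,.045))
Q=P.reshape(-1,3);Q=Q[(np.hypot(Q[:,0]-.458,Q[:,1]-.0036)<.026)&(Q[:,2]>.034)&(Q[:,2]<.05)]
A=np.c_[Q[:,:2]-[.458,.0036],np.ones(len(Q))];print("plane",np.linalg.lstsq(A,Q[:,2],rcond=None)[0])
```

```text
[0.56513239 0.11627377 0.11694639] [-3.14131620e+00 -1.56686779e-03 -3.13969602e+00] [-0.05839495  0.59157047  0.23005575]
thick (3695, 0.5661, 0.1162, 0.0302, 'zmed', 0.0248)
thin (232, 0.4583, 0.0044, 0.025, 'zmed', 0.0397)
plane [-0.01568282 -0.01034078  0.03973858]
```

>>> {"name": "play_rows", "arguments": {"steps": [0.1,0,-1.3,0,1,0,0,-2,0,1,0,0,-2,0,1,0,0,-2,0,1,0,0,-2,0,1,0,0,-1,0,1,0,0,-0.5,0,1,0,0,-0.3,0,1,0,0,0,0,1,0,0,0,0,1,0,0,0,0,0.6,0,0,0,0,0.6,0,0,0,0,0.4,0,0,0,0,0.4,0,0,0,0,0.4,0,0,0,0,0.4,0,0,0,0,0.4], "newtons": 40}}

```text
t: 18.52
eef_pos: [0.5679, 0.1164, 0.007]
tcp_rot: [-3.141, 0.002, -3.14]
force: [-0.3, -0.9, 4.9]
opening: 0.0575
grasp_force: 43.3
```

>>> {"name": "play_rows", "arguments": {"steps": [0,0,0.5,0,0.4,0,0,1,0,0.4,0,0,2,0,0.4,0,0,2.5,0,0.4,0,0,2.5,0,0.4,0,0,2,0,0.4,-0.6,-1.6,0,0,0.4,-1.2,-3.3,0,0,0.4,-1.2,-3.3,0,0,0.4,-1.2,-3.3,0,0,0.4,-1.2,-3.3,0,0,0.4,-1.2,-3.3,0,0,0.4,-1.2,-3.3,0,0,0.4,-1.2,-3.3,0,0,0.4,-1.2,-3.3,0,0,0.4,-1.2,-3.3,0,0,0.4,-1.2,-3.3,0,0,0.4,-1.2,-3.3,0,0,0.4,-0.4,-1.4,0,0,0.4,0,0,0,0,0.4]}}

```text
t: 20.18
eef_pos: [0.4251, -0.2809, 0.1116]
tcp_rot: [-3.138, 0.002, 3.138]
force: [0.2, 0.9, -1.2]
opening: 0.0579
grasp_force: 43.4
```

>>> {"name": "play_rows", "arguments": {"steps": [0,0,0,0,0.4,0,0,0,0,0.4]}}

```text
t: 20.35
eef_pos: [0.425, -0.2756, 0.111]
tcp_rot: [3.141, -0.001, -3.14]
force: [0.1, 0.6, -1.4]
opening: 0.0576
grasp_force: 43.3
```

Run:
```python
from h import *
np.set_printoptions(precision=4,suppress=True)
s=ctrl.read_state();print(s["eef_pos"],s["tcp_rot"],s["force"])
T=tool();c=wrist();held(c,T,-.03,-.008,.030)
c=cam("top");P=cloud(c);print(mec(P,(.4245,-.277),.03,.125,.145,.004))
```

```text
[ 0.425  -0.2756  0.111 ] [ 3.1406 -0.0005 -3.1401] [ 0.0987  0.6246 -1.3902]
plane [-0.0013 -0.0016 -0.0176] n 10200 xmid 0.0019144057826659842 x range -0.028401410466616483 0.03213613530335871
(159, 0.4232, -0.2748, 0.0301, 'zmed', 0.1276)
```

>>> {"name": "play_rows", "arguments": {"steps": [0.17,-0.18,-1,0,0.4,0,0,-2,0,0.4,0,0,-1.5,0,0.4,0,0,-1,0,0.4,0,0,-0.5,0,0.4,0,0,-0.5,0,0.4,0,0,-0.5,0,0.4,0,0,0,0,0.4,0,0,0,0,0.4]}}

```text
t: 21.2
eef_pos: [0.4271, -0.2785, 0.0409]
tcp_rot: [-3.141, 0.0, -3.14]
force: [0.3, 0.4, -1.6]
opening: 0.0578
grasp_force: 43.3
```

>>> {"name": "play_rows", "arguments": {"steps": [0,0.1,-0.4,0,0.4,0,0,-0.4,0,0.4,0,0,-0.3,0,0.4,0,0,-0.2,0,0.4,0,0,-0.1,0,0.4,0,0,0,0,0.4,0,0,0,0,0.4]}}

```text
t: 21.78
eef_pos: [0.4269, -0.2774, 0.0269]
tcp_rot: [3.142, -0.0, -3.14]
force: [-0.3, 0.7, -0.2]
opening: 0.0583
grasp_force: 43.6
```

>>> {"name": "play_rows", "arguments": {"steps": [0,0,-0.1,0,0.4,0,0,0,0,0.4,0,0,0,0,0.4]}}

```text
t: 22.03
eef_pos: [0.4269, -0.2774, 0.0267]
tcp_rot: [-3.141, 0.0, -3.14]
force: [-1.9, 1.6, 7.4]
opening: 0.0578
grasp_force: 44.3
```

>>> {"name": "play_rows", "arguments": {"steps": [0,0,0,0,0.75,0,0,0,0,0.8,0,0,0,0,0.9,0,0,0,0,1,0,0,0,0,1,0,0,1,0,1,0,0,2,0,1,0,0,3,0,1,0,0,3,0,1,0,0,0,0,1,0,0,0,0,1]}}

```text
t: 22.95
eef_pos: [0.428, -0.2783, 0.118]
tcp_rot: [-3.138, 0.004, -3.14]
force: [-0.4, -1.0, -1.0]
opening: 0.0851
grasp_force: 0.0
```

Run:
```python
from h import *
np.set_printoptions(precision=4,suppress=True)
s=ctrl.read_state();print(s["eef_pos"],s["tcp_rot"],s["force"])
c=wrist();P=wcloud(c);print("thick",mec(P,(.4245,-.277),.03,.040,.048))
Q=P.reshape(-1,3);Q=Q[(np.hypot(Q[:,0]-.4245,Q[:,1]+.277)<.031)&(Q[:,2]>.036)&(Q[:,2]<.047)&(np.hypot(Q[:,0]-.4245,Q[:,1]+.277)>.016)]
A=np.c_[Q[:,:2]-[.4245,-.277],np.ones(len(Q))];print("plane",np.linalg.lstsq(A,Q[:,2],rcond=None)[0])
```

```text
[ 0.428  -0.2783  0.118 ] [-3.138   0.0035 -3.1401] [-0.4131 -1.0169 -1.023 ]
thick (4423, 0.4251, -0.2762, 0.0303, 'zmed', 0.0446)
plane [ 0.0096 -0.0032  0.0444]
```

>>> {"name": "play_rows", "arguments": {"steps": [0.1,1.5,0,0,1,0.2,3.5,0,0,1,0.2,3.5,0,0,1,0.2,3.5,0,0,1,0.2,3.5,0,0,1,0.2,3.5,0,0,1,0.2,3.5,0,0,1,0.2,3.5,0,0,1,0.2,3.5,0,0,1,0.2,3.5,0,0,1,0.2,3.5,0,0,1,0.2,3.5,0,0,1,0.2,3.5,0,0,1,0.2,3.5,0,0,1,0.2,3.5,0,0,1,0.2,3.5,0,0,1,0,3,0,0,1,0,1.5,0,0,1,0,0,0,0,1,0,0,0,0,1]}}

```text
t: 24.67
eef_pos: [0.4557, 0.3081, 0.1143]
tcp_rot: [-3.14, -0.004, -3.138]
force: [-0.6, 0.3, -0.3]
opening: 0.0853
grasp_force: 0.0
```

Run:
```python
from h import *
np.set_printoptions(precision=4,suppress=True)
c=cam("top")
s=ctrl.read_state();print(s["eef_pos"],s["tcp_rot"],s["force"])
c=wrist();save(c,"w6.png");P=wcloud(c);print("bearing",mec(P,(.4578,.308),.031,.011,.02))
```

```text
[0.456  0.3072 0.1145] [-3.1398 -0.0037 -3.139 ] [ 0.6452 -0.8856  0.8199]
bearing (3767, 0.4582, 0.3101, 0.0313, 'zmed', 0.0164)
```

>>> {"name": "play_rows", "arguments": {"steps": [0.15,0.1,-1.3,0,1,0,0,-2,0,1,0,0,-2,0,1,0,0,-2,0,1,0,0,-2,0,1,0,0,-1,0,1,0,0,-0.5,0,1,0,0,-0.3,0,1,0,0,-0.2,0,1,0,0,0,0,1,0,0,0,0,1]}}

```text
t: 25.68
eef_pos: [0.46, 0.3087, 0.0036]
tcp_rot: [3.141, 0.001, -3.14]
force: [-0.6, -0.1, 0.5]
opening: 0.0853
grasp_force: 0.0
```

>>> {"name": "play_rows", "arguments": {"steps": [-0.15,0,-0.2,0,1,0,0,0,0,0.8,0,0,0,0,0.6,0,0,0,0,0.5,0,0,0,0,0.4,0,0,0,0,0.4,0,0,0,0,0.4,0,0,0,0,0.4], "newtons": 45}}

```text
t: 26.35
eef_pos: [0.4579, 0.3086, 0.002]
tcp_rot: [-3.142, 0.0, -3.14]
force: [-1.5, -1.4, 9.2]
opening: 0.0595
grasp_force: 46.5
```

>>> {"name": "play_rows", "arguments": {"steps": [0,0,0.5,0,0.4,0,0,1,0,0.4,0,0,2,0,0.4,0,0,2.5,0,0.4,0,0,2.5,0,0.4,0,0,2.5,0,0.4,0,-1.5,0,0,0.4,0,-3,0,0,0.4,0,-3.5,0,0,0.4,0,-3.5,0,0,0.4,0,-3.5,0,0,0.4,0,-3.5,0,0,0.4,0,-3.5,0,0,0.4,0,-3.5,0,0,0.4,0,-3,0,0,0.4,0,-2,0,0,0.4,0,0,0,0,0.4,0,0,0,0,0.4,0,0,0,0,0.4]}}

```text
t: 27.93
eef_pos: [0.4577, 0.004, 0.1111]
tcp_rot: [3.141, -0.0, -3.14]
force: [-0.0, 0.3, -2.9]
opening: 0.0594
grasp_force: 49.2
```

Run:
```python
from h import *
np.set_printoptions(precision=4,suppress=True)
s=ctrl.read_state();print(s["eef_pos"],s["tcp_rot"],s["force"])
T=tool();c=wrist();held(c,T,-.03,-.008,.031)
c=cam("top");P=cloud(c);print(mec(P,(.4584,.004),.031,.118,.14,.004))
```

```text
[0.4577 0.004  0.1111] [ 3.1412 -0.0003 -3.1405] [-0.025   0.2823 -2.8922]
plane [-0.0017 -0.0021 -0.0141] n 10313 xmid 6.320677494342508e-05 x range -0.030714959778498915 0.030894105697197322
0
```

>>> {"name": "play_rows", "arguments": {"steps": [0.05,0,-1,0,0.4,0,0,-1.5,0,0.4,0,0,-0.8,0,0.4,0,0,-0.5,0,0.4,0,0,-0.5,0,0.4,0,0,-0.5,0,0.4,0,0,-0.5,0,0.4,0,0,-0.5,0,0.4,0,0,-0.5,0,0.4,0,0,-0.4,0,0.4,0,0,0,0,0.4,0,0,0,0,0.4]}}

```text
t: 29.03
eef_pos: [0.4583, 0.0035, 0.0436]
tcp_rot: [3.141, -0.001, -3.14]
force: [-0.4, 0.3, -2.4]
opening: 0.0596
grasp_force: 49.2
```

>>> {"name": "play_rows", "arguments": {"steps": [0,0,-0.1,0,0.4,0,0,-0.1,0,0.4,0,0,0,0,0.4,0,0,0,0,0.4]}}

```text
t: 29.37
eef_pos: [0.4587, 0.0035, 0.042]
tcp_rot: [-3.141, 0.001, -3.14]
force: [0.8, -0.7, -1.3]
opening: 0.0593
grasp_force: 49.3
```

>>> {"name": "play_rows", "arguments": {"steps": [0,0,-0.1,0,0.4,0,0,0,0,0.4,0,0,0,0,0.4]}}

```text
t: 29.62
eef_pos: [0.4588, 0.0035, 0.0416]
tcp_rot: [-3.141, 0.001, -3.14]
force: [-2.2, -0.6, 5.8]
opening: 0.0593
grasp_force: 50.0
```

>>> {"name": "play_rows", "arguments": {"steps": [0,0,0,0,0.8,0,0,0,0,0.8,0,0,0,0,0.9,0,0,0,0,1,0,0,0,0,1,0,0,1,0,1,0,0,2,0,1,0,0,2.5,0,1,0,0,2.5,0,1,1,-1.3,0,-0.02,1,2.3,-3,0,-0.02,1,2.3,-3,0,-0.02,1,2.3,-3,0,-0.02,1,1.5,-2,0,-0.02,1,1,-1.3,0,0,1,0,0,0,0,1,0,0,0,0,1,0,0,0,0,1]}}

```text
t: 31.12
eef_pos: [0.5609, -0.1315, 0.1199]
tcp_rot: [3.14, -0.003, 3.043]
force: [-0.4, 0.4, -0.2]
opening: 0.0854
grasp_force: 0.0
```

Run:
```python
from h import *
np.set_printoptions(precision=4,suppress=True)
s=ctrl.read_state();print(s["eef_pos"],s["tcp_rot"],s["force"])
c=wrist();save(c,"w7.png");P=wcloud(c);
Q=P.reshape(-1,3);Q=Q[(np.hypot(Q[:,0]-.5628,Q[:,1]+.1322)<.046)&(Q[:,2]>.029)&(Q[:,2]<.038)]
print(len(Q),cv2.minAreaRect((Q[:,:2]*1000).astype(np.float32)))
# bore: points low within radius
B=P.reshape(-1,3);B=B[(np.hypot(B[:,0]-.5628,B[:,1]+.1322)<.022)&(B[:,2]<.025)];print("bore",cv2.minEnclosingCircle((B[:,:2]*1000).astype(np.float32)))
c=cam("top");P=cloud(c);save(c,"t7.png")
print("bearing",mec(P,(.458,.0036),.031,.052,.060,.006))
Q=P.reshape(-1,3);d=np.hypot(Q[:,0]-.458,Q[:,1]-.0036);Q=Q[(d<.031)&(d>.015)&(Q[:,2]>.05)&(Q[:,2]<.065)]
A=np.c_[Q[:,:2]-[.458,.0036],np.ones(len(Q))];print("plane",np.linalg.lstsq(A,Q[:,2],rcond=None)[0])
```

```text
[ 0.5609 -0.1315  0.1199] [ 3.1403 -0.0031  3.0429] [-0.3862  0.4074 -0.182 ]
6221 ((563.011474609375, -131.39199829101562), (68.883544921875, 69.11006927490234), 87.47957611083984)
bore ((564.0337524414062, -130.75543212890625), 15.151119232177734)
bearing (433, 0.4588, 0.0036, 0.031, 'zmed', 0.0555)
plane [-0.0089 -0.0024  0.0555]
```

View pics/w7.png

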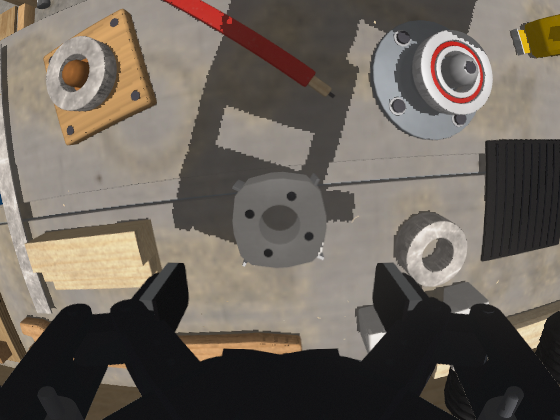

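Run:
```python
from h import *
cs=[("wrist",wrist)]
for n in("wrist","top","scene"):
    c=wrist() if n=="wrist" else cam(n); P=(wcloud if n=="wrist" else cloud)(c)
    Q=P.reshape(-1,3);Q=Q[(np.hypot(Q[:,0]-.5628,Q[:,1]+.132)<.046)&(Q[:,2]>.026)&(Q[:,2]<.038)][:,:2]
    h=cv2.convexHull((Q*1000).astype(np.float32))
    m=cv2.moments(h); cx,cy=m["m10"]/m["m00"],m["m01"]/m["m00"]
    im=np.zeros((1000,1000),np.uint8); cv2.fillPoly(im,[np.round((h[:,0]-[cx,cy])*10+500).astype(np.int32)],1)
    y,x=np.nonzero(im);z=(x-500)+1j*(y-500)
    ph=np.angle(-(z**4).sum())/4   # area 4th moment: corners at 45deg -> negative
    print(n,len(Q),cx,cy,"yaw deg",np.degrees(ph))
print(ctrl.read_state()["eef_pos"])
```

```text
wrist 6313 562.8540918386877 -131.16818754942534 yaw deg -0.5855829359676924
top 3 562.5510864258075 -97.6553395589115 yaw deg -40.80507167657534
scene 710 563.2294411268092 -132.62114051808567 yaw deg -1.1720906240112066
[ 0.56187091 -0.13142062  0.12084864]
```

>>> {"name": "play_rows", "arguments": {"steps": [0.1,0,0,0.085,1,0,0,-1,0,1,0,0,-2,0,1,0,0,-2,0,1,0,0,-2,0,1,0,0,-2,0,1,0,0,-1,0,1,0,0,-1,0,1,0,0,-0.5,0,1,0,0,-0.3,0,1,0,0,0,0,1,0,0,0,0,1,0,0,0,0,1]}}

```text
t: 32.45
eef_pos: [0.5641, -0.1327, 0.0036]
tcp_rot: [-3.141, 0.002, 3.128]
force: [-0.1, 1.1, 0.0]
opening: 0.0855
grasp_force: 0.0
```

>>> {"name": "play_rows", "arguments": {"steps": [-0.12,0.05,-0.2,0,1,0,0,0,0,0.9,0,0,0,0,0.8,0,0,0,0,0.7,0,0,0,0,0.6,0,0,0,0,0.6,0,0,0,0,0.5,0,0,0,0,0.5,0,0,0,0,0.5,0,0,0,0,0.5,0,0,0,0,0.5], "newtons": 90}}

```text
t: 33.37
eef_pos: [0.5623, -0.1321, 0.0019]
tcp_rot: [-3.141, 0.0, 3.128]
force: [-1.1, -0.1, 5.1]
opening: 0.0679
grasp_force: 101.5
```

>>> {"name": "play_rows", "arguments": {"steps": [0,0,0.3,0,0.5,0,0,0.5,0,0.5,0,0,1,0,0.5,0,0,1,0,0.5,0,0,0,0,0.5,0,0,0,0,0.5]}}

```text
t: 33.87
eef_pos: [0.563, -0.1322, 0.0298]
tcp_rot: [-3.141, 0.002, 3.128]
force: [-0.5, -0.3, -6.0]
opening: 0.0678
grasp_force: 102.5
```

Run:
```python
from h import *
np.set_printoptions(precision=4,suppress=True)
s=ctrl.read_state();print(s["eef_pos"],s["tcp_rot"],s["force"],s["wrist_torque"],s["grasp_force"],s["opening"])
T=tool();c=wrist();save(c,"w8.png");held(c,T,-.045,-.025,.036)
```

```text
[ 0.563  -0.1322  0.0298] [-3.1407  0.002   3.128 ] [-0.5298 -0.3484 -5.9665] [-0.0264  0.0033  0.0293] 102.52328753471375 0.06782958732130077
plane [ 0.0047 -0.0014 -0.0328] n 17250 xmid 0.004689455745257687 x range -0.027089291153743335 0.03418741991865533
```

View pics/w8.png

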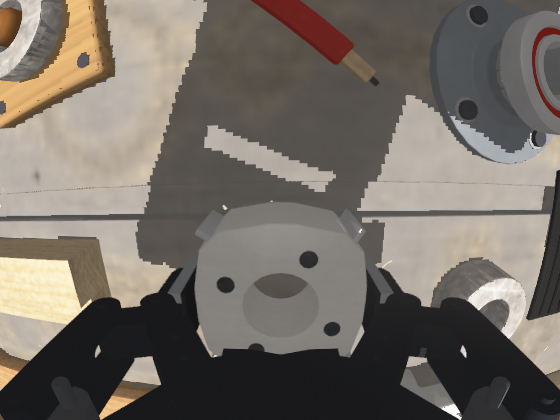

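>>> {"name": "play_rows", "arguments": {"steps": [0,0,0.7,0,0.5,0,0,1.3,0,0.5,0,0,1.6,0,0.5,0,0,1.6,0,0.5,0,0,1.2,0,0.5,0,0,0.6,0,0.5,-0.5,0.6,0,0,0.5,-1,1.4,0,0,0.5,-1.5,2,0,0,0.5,-1.7,2.2,0,0,0.5,-1.7,2.2,0,0,0.5,-1.5,2,0,0,0.5,-1.2,1.6,0,0,0.5,-0.8,1,0,0,0.5,-0.5,0.6,0,0,0.5,0,0,0,0,0.5,0,0,0,0,0.5,0,0,0,0,0.5]}}

```text
t: 35.42
eef_pos: [0.4601, 0.0031, 0.0989]
tcp_rot: [-3.141, 0.003, 3.127]
force: [1.3, 0.3, -4.7]
opening: 0.0678
grasp_force: 102.8
```

Run:
```python
from h import *
from scipy.optimize import least_squares
np.set_printoptions(precision=4,suppress=True)
s=ctrl.read_state();print(s["eef_pos"],s["tcp_rot"],s["force"],s["grasp_force"],s["opening"])
T=tool();c=wrist();save(c,"w9.png")
L=(wcloud(c).reshape(-1,3)-T[:3,3])@T[:3,:3]
L=L[(abs(L[:,2]+.0328)<.0025)&(np.hypot(L[:,0],L[:,1])<.025)]
o=np.array([0.,0.])
for k in range(4):
    d=L[:,:2]-o; a=np.arctan2(d[:,1],d[:,0]); r=np.hypot(*d.T); E=[]
    for b in np.arange(-np.pi,np.pi,.15):
        m=abs(a-b)<.075
        if m.sum()>5:
            i=np.argsort(r[m])[:2].mean() if 0 else np.argmin(r[m]); E.append(L[m][i,:2])
    E=np.array(E); f=least_squares(lambda p:np.hypot(*(E-p[:2]).T)-p[2],[*o,.014],loss="soft_l1",f_scale=.0005); o=f.x[:2]
print("bore tool",f.x,len(E),"world",(T@np.r_[o,-.0328,1])[:2])
c=cam("top");P=cloud(c);save(c,"t9.png");Q=P.reshape(-1,3);Q=Q[(np.hypot(Q[:,0]-.459,Q[:,1]-.004)<.02)&(Q[:,2]>.05)]
print("arbor",mec(P,(.458,.0036),.0115,.058,.078),np.histogram(Q[:,2],6))
```

```text
[0.4601 0.0031 0.0989] [-3.1408  0.0027  3.1275] [ 1.347   0.3176 -4.6823] 102.79353618621826 0.06783392578203597
bore tool [-0.0005  0.0014  0.0146] 42 world [0.4605 0.0045]
arbor 0 (array([757,   0,   0,   0,   0, 928]), array([0.4267, 0.5103, 0.5939, 0.6776, 0.7612, 0.8448, 0.9285]))
```

View pics/w9.png

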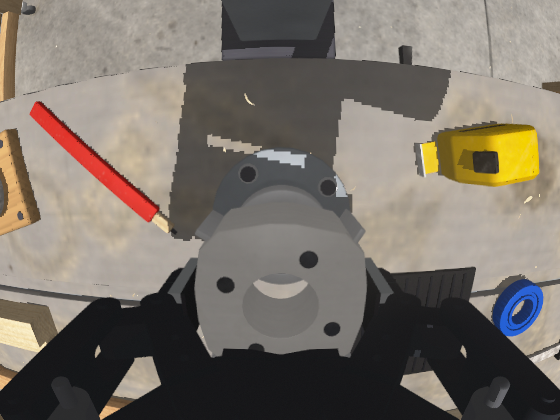

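>>> {"name": "play_rows", "arguments": {"steps": [-0.2,0.05,-0.5,0,0.5,0,0,-1,0,0.5,0,0,-0.5,0,0.5,0,0,-0.3,0,0.5,0,0,-0.3,0,0.5,0,0,-0.3,0,0.5,0,0,0,0,0.5,0,0,0,0,0.5]}}

```text
t: 36.18
eef_pos: [0.4563, 0.0046, 0.0698]
tcp_rot: [-3.142, -0.0, 3.128]
force: [0.4, 0.1, -5.8]
opening: 0.0676
grasp_force: 102.8
```

>>> {"name": "play_rows", "arguments": {"steps": [0.15,-0.08,0,0,0.5,0,0,0,0,0.5,0,0,-0.3,0,0.5,0,0,-0.3,0,0.5,0,0,-0.3,0,0.5,0,0,0,0,0.5,0,0,0,0,0.5]}}

```text
t: 36.77
eef_pos: [0.4575, 0.0038, 0.0605]
tcp_rot: [3.141, -0.001, 3.128]
force: [0.2, 0.9, -5.7]
opening: 0.0676
grasp_force: 102.8
```

>>> {"name": "play_rows", "arguments": {"steps": [0,0,-0.15,0,0.5,0,0,-0.1,0,0.5,0,0,0,0,0.5,0,0,0,0,0.5]}}

```text
t: 37.1
eef_pos: [0.4577, 0.0038, 0.0583]
tcp_rot: [3.142, -0.0, 3.128]
force: [-0.5, -0.3, -6.3]
opening: 0.0679
grasp_force: 102.8
```

>>> {"name": "play_rows", "arguments": {"steps": [0,0,-0.1,0,0.5,0,0,0,0,0.5,0,0,0,0,0.5]}}

```text
t: 37.35
eef_pos: [0.4577, 0.0037, 0.0575]
tcp_rot: [-3.141, 0.0, 3.128]
force: [0.4, -1.8, -2.6]
opening: 0.068
grasp_force: 103.5
```

>>> {"name": "play_rows", "arguments": {"steps": [0,0,-0.1,0,0.5,0,0,0,0,0.5,0,0,0,0,0.5]}}

```text
t: 37.6
eef_pos: [0.4578, 0.0037, 0.0573]
tcp_rot: [-3.141, 0.001, 3.128]
force: [-1.6, 0.0, 7.4]
opening: 0.0674
grasp_force: 104.7
```

>>> {"name": "play_rows", "arguments": {"steps": [0,0,0,0,0.82,0,0,0,0,0.85,0,0,0,0,0.9,0,0,0,0,1,0,0,0,0,1,0,0,0,0,1,0,0,0.5,0,1,0,0,1,0,1,0,0,2,0,1,0,0,3,0,1,0,0,3,0,1,0,0,3,0,1,-1,3,0,0,1,-1,3.5,0,0,1,0,3.5,0,0,1,0,3,0,0,1,0,3,0,0,1,0,0,0,0,1,0,0,0,0,1]}}

```text
t: 39.18
eef_pos: [0.4373, 0.165, 0.1815]
tcp_rot: [-3.141, 0.0, 3.132]
force: [0.7, 0.2, -0.3]
opening: 0.0858
grasp_force: 0.0
```

Run:
```python
from h import *
np.set_printoptions(precision=4,suppress=True)
s=ctrl.read_state();print(s["eef_pos"],s["force"])
c=cam("top");P=cloud(c);save(c,"t10.png")
Q=P.reshape(-1,3);d=np.hypot(Q[:,0]-.458,Q[:,1]-.0037);Q=Q[(d<.034)&(d>.016)&(Q[:,2]>.08)&(Q[:,2]<.1)]
A=np.c_[Q[:,:2]-[.458,.0037],np.ones(len(Q))];print(len(Q),"plane",np.linalg.lstsq(A,Q[:,2],rcond=None)[0])
for r in ctrl.mark_of("setting_gauge",c)[:1]: print(w(c,r["location"]))
c=cam("scene");save(c,"s10.png");cv2.imwrite("pics/s10c.png",cv2.resize(cv2.cvtColor(c["color"][120:370,100:400],cv2.COLOR_RGB2BGR),None,fx=2.4,fy=2.4,interpolation=cv2.INTER_CUBIC))
```

```text
[0.4373 0.165  0.1815] [ 0.6535  0.2073 -0.3237]
609 plane [-0.0082  0.0027  0.0898]
[ 0.667  -0.0022  0.0025]
```

View pics/s10c.png

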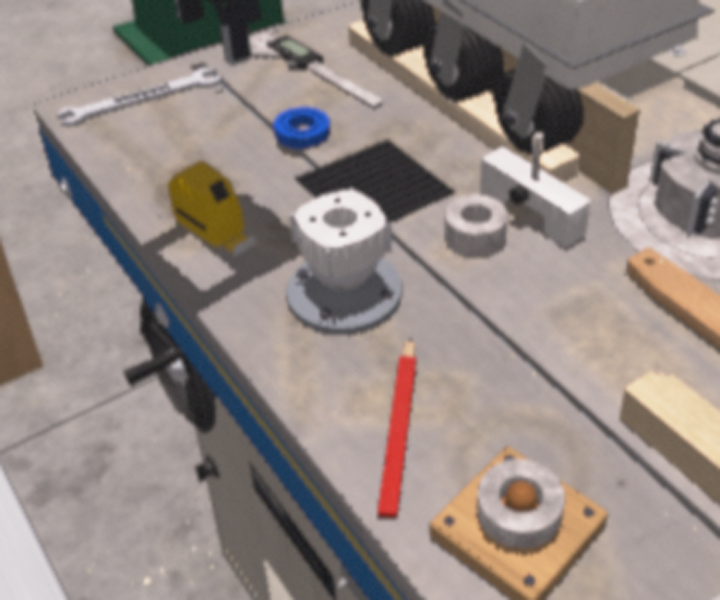

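The crop shows the cutter flat on the arbor stack at (340,235), with its top at 89.8 mm where 90 is expected. The thick ring sits on the peg at (520,500), the pad is empty, and the gauge stands where it was at (535,190).

```bash
python3 -c "
from rig import ctrl
print(ctrl.finish_job())"
```

```text
the job is handed in; nothing more can be done
None
```

The job is done and handed in: the thin ring, guide bearing and cutter block sit flat on the arbor in that order, the thick ring is on the peg, and I saw no sign that the setting gauge moved.

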